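Fix the crossbar to the table easel with its thumbscrew

ROBOT

A 6-joint arm with a two-finger parallel gripper is mounted at the origin on the work surface. World frame = base frame: x ahead of the robot, y to its left, z up, the work surface at z = 0. Lengths are in m, angles in rad, forces in N, time in s.
With the tool pointing down it reaches from about 0.3 to 0.875 m from the base axis. Payload 6.4 kg.
Tool frame: the origin (TCP) lies at the centre of the arm's flange, where the gripper is bolted on; the fingertips stand 173 mm ahead of it and the grasp point (between the pads) lies 155 mm ahead of it; z points along the fingers, x is the direction in which the jaws open and shut, and the axes are right-handed (so a half turn about z gives the same grasp; the last joint's range is limited). The gripper opens to 85 mm and grips with 20 to 120 N. Pads are 22 mm wide; open, the fingers measure 114 mm over their backs; the gripper's body (76 mm by 85 mm) begins 54 mm behind the grasp point. The pads swing forward as they close: fully open they stand 13 mm farther back than shut.
Start: joints at [-1.31, 0.181, 1.607, -0, 1.354, -0.206], TCP at [0.259, -0.513, 0.405] pointing down, gripper open.
Joint ranges: [-2.99, 2.99], [-0.89, 2.07], [0.3, 2.58], [-1.14, 4.28], [0, 2.63], [-3.12, 3.12]. Speed limits (rad/s): [2.57, 2.57, 3.01, 3.14, 3.14, 3.14].

INTERFACE

Orientations are given as a unit quaternion [w, x, y, z].
In Python, from bench import ctrl gives the robot as it stands. The module is installed in compiled form; this text tells all that it offers.
- The arm moves only by the tool move_arm, never from a script. Its argument "moves" is a list of rows, each an object of numbers: "gripper": the opening in per cent of the stroke, from 0 (shut) to 100 (fully open); "x", "y", "z": the shift along the tool's x, y, z in cm; "roll": the turn about the tool's z in degrees. In form: [{"gripper": .., "x": .., "y": .., "z": .., "roll": ..}, ...]. A call has 1 to 5 rows; each row shifts and turns the commanded pose from where the row before left it, along the tool's axes as they then stand; what a row does not reach is not made up. A row lasts 1/8 s, in which the tool goes at most 62.5 mm and 10.7 degrees, less where a joint would pass 70% of its speed; a pose out of reach is approached as far as the arm can. A call is refused whole if a number of a shift passes 6.25 or a number of a turn 10.7, either way. A call with a gripper value outside its range is refused whole. The fingers move at their own pace and stop on an object; the grip force is fixed at half the most. Time passes only in rows, so rows that do not move let the fingers close. It gives the time, the measured TCP pose, the force and the opening at its end, in the units of the state.
- ctrl.get_obs(): the state, without advancing time (a new reading comes with each control period).
- ctrl.camera(name): name is "scene" or "top" or "wrist"; returns a dict with "img" (480x640x3 uint8, red, green, blue), "fx", "fy", "cx", "cy" (pixels), "world_from_camera" (4x4, takes a point from camera to world coordinates); the wrist camera has in their place "tool_from_camera" (4x4, takes a point from camera to tool coordinates, whose origin is the TCP and whose axes are the tool frame's). Camera axes: x right, y up, looking along -z (the intrinsics and any distortion apply to the point x, -y, -z); pixel columns grow to the right and rows downward; lengths in m; the calibration is good to about 2 mm. A picture is of the moment at which its call begins: read the wrist's pose just before it. There is no depth.
- ctrl.hand_in(): hands the job in, once; it reports no verdict.
The state is a dict: "time_s": time; "q": joint angles; "dq": joint speeds; "joint_efforts": joint torques, N m; "eef_pos": TCP position; "eef_rot": TCP orientation; "wrist_force": force on the tool from outside, world axes, zero at the start; "torque": the same for the moment, N m; "opening": opening from 0.0 (shut) to 1.0 (fully open).
Only numpy, scipy, OpenCV 4.12 (cv2) and the standard library are available. Lean on these libraries where they do the work, as an engineer would, in place of code of your own. Each camera call takes 0.05 s, during which the arm holds its last target. There are 200 camera calls.

TASK

The table easel lies flat on the bench. Lay the wooden crossbar that has a hole squarely across the easel's mast, flat on top, with its hole over the hole in the mast. Then drop the winged thumbscrew down through both holes until its collar sits flat on the crossbar, and let go.

Things in the scene. Friction and masses are not known exactly. Their poses are not given: they have to be found in the camera images.
- mast: Table easel laid flat, fixed: a brown wooden beam (mast) 320 long, 50 wide, 40 mm high, with one upright 24 mm round hole right through its middle; a foot 240 mm long, 30 mm high crosses its far end in a T, 160 to 196 mm from the hole. Origin: on the hole's axis at bench height, 40 mm below the hole's mouth. x along the mast to the foot, y across, z up.
- crossbar: Loose pale wooden bar 180 x 36 mm, 18 mm thick, 80 g, flat on the bench, a 24 mm round hole through its middle. Origin: centre of its underside, on the hole's axis. y along the bar, x across its 36 mm width, z up; its ends are alike, keep the same face up. A bar of the same size without a hole lies nearby (either may be nearer): not wanted.
- thumbscrew: Steel screw, 70 g, smooth (drops in, no turning), upright in the rest block, collar on the block's top. Shank 10 mm thick, 48 mm long below the collar, last 8 mm tapered; collar 38 mm wide, 4 mm thick; flat two-lobed wing above: 10 mm thick (y), 46 mm wide (x), top 36 mm above the collar's underside. Origin: centre of the collar's underside; z up the axis.
- rack: Dark wooden rest block, fixed, 160 (x) x 50 (y) mm, 50 mm high, two 14 mm holes right through, 45 mm either side of its middle along x. One holds the winged thumbscrew, the other a screw with a round knob, which is not wanted; which is where varies. Origin: centre of its underside.
Things that resemble listed ones, but are neither listed nor needed, are in the scene too. What is shaped like the crossbar but black or red is not meant.

How it is judged:
On the way:
1. the crossbar lies flat across the mast, its hole over the mast's hole (centres within 13 mm, square within 15 degrees), and is let go (z of crossbar in the frame of mast between 0.036 and 0.044 m and angle between crossbar's own z axis and vertical below 0.1 rad and angle between the y axis of crossbar and the y axis of mast, either way round below 0.27 rad and horizontal distance between crossbar and mast below 0.013 m and contact force between the fingers and crossbar below 0.2 N and horizontal distance between thumbscrew and mast above 0.06 m), for 0.2 s.
At the end, for the whole second after the job is handed in: Crossbar flat on the mast (4 mm) and square across it (15 degrees), hole centres within 15 mm; winged thumbscrew upright (7 degrees) through both holes, within 10 mm of the mast hole's axis, collar down on the crossbar (4 mm); both at rest (z of crossbar in the frame of mast between 0.036 and 0.044 m and angle between crossbar's own z axis and vertical below 0.1 rad and angle between the y axis of crossbar and the y axis of mast, either way round below 0.27 rad and horizontal distance between crossbar and mast below 0.015 m and horizontal distance between thumbscrew and mast below 0.01 m and z of thumbscrew in the frame of mast between 0.054 and 0.062 m and angle between thumbscrew's own z axis and vertical below 0.12 rad and linear speed of each of thumbscrew, crossbar below 0.02 m/s); the robot touches nothing.
It also fails if it takes over 58 s, if anything falls off the work surface, if the arm or the gripper's body presses on something with over 40 N, if the wrist force passes 120 N, or if a joint passes its speed limit or range.

## Working session

There is one attempt and no reset: what is moved stays moved. The work goes in short steps, Python scripts to look and compute and a tool call to move; the robot and the scene stay as the last step left them, time stands still between calls to the robot, and variables do not carry over. Pictures are saved under pics/ and viewed, about 8 in all and at most 12, crops included, and the job is handed in when it is done.

Besides the shell and the picture viewer there is one more tool, called after "Request:" as name(argument=value, ...) on one line, values as JSON. move_arm: Moves the arm, as the interface text tells. Its arguments: {"type":"object","properties":{"moves":{"type":"array","items":{"type":"object","properties":{"gripper":{"type":"number"},"x":{"type":"number"},"y":{"type":"number"},"z":{"type":"number"},"roll":{"type":"number"}}}}},"required":["moves"]}

```bash
mkdir -p pics
cat > h.py <<'E'
import numpy as np, cv2
from scipy.spatial.transform import Rotation as R
from bench import ctrl
def T_tool():
    o=ctrl.get_obs(); T=np.eye(4); q=o['eef_rot']
    T[:3,:3]=R.from_quat([q[1],q[2],q[3],q[0]]).as_matrix(); T[:3,3]=o['eef_pos']; return T
def shot(name,fn):
    T=T_tool(); c=ctrl.camera(name)
    W=c['world_from_camera'] if name!='wrist' else T@np.array(c['tool_from_camera'])
    cv2.imwrite(f'pics/{fn}.png',c['img'][:,:,::-1])
    np.savez(f'pics/{fn}.npz',W=W,k=[c['fx'],c['fy'],c['cx'],c['cy']])
    return {k:v for k,v in c.items() if k!='img'}
def ray(fn,u,v):
    d=np.load(f'pics/{fn}.npz'); fx,fy,cx,cy=d['k']; W=d['W']
    return W[:3,3], W[:3,:3]@np.array([(u-cx)/fx,-(v-cy)/fy,-1])
def atz(fn,u,v,z):
    p,r=ray(fn,u,v); return p+r*(z-p[2])/r[2]
def tri(*obs):
    A=np.zeros((3,3));b=np.zeros(3)
    for fn,u,v in obs:
        p,r=ray(fn,u,v); r=r/np.linalg.norm(r); M=np.eye(3)-np.outer(r,r); A+=M;b+=M@p
    return np.linalg.solve(A,b)
E
python3 - <<'E'
from h import *
for n in ['top','scene','wrist']: print(shot(n,n+'0'))
print(ctrl.get_obs())
E
```

```text
{'fx': 474.5128446367171, 'fy': 474.5128446367171, 'cx': 319.21475557665224, 'cy': 247.94595522829727, 'world_from_camera': array([[-2.15903887e-02,  9.98747379e-01, -4.51389882e-02,
         3.85004418e-01],
       [-9.99765183e-01, -2.16520311e-02, -8.77079051e-04,
        -1.46126591e-02],
       [-1.85333118e-03,  4.51094523e-02,  9.98980331e-01,
         9.94472952e-01],
       [ 0.00000000e+00,  0.00000000e+00,  0.00000000e+00,
         1.00000000e+00]])}
{'fx': 509.4927039163618, 'fy': 509.4927039163618, 'cx': 318.7555316308537, 'cy': 238.0592484619931, 'world_from_camera': array([[-0.41856488, -0.62817948,  0.65589174,  1.04395434],
       [ 0.9080637 , -0.27758072,  0.31363875,  0.28049601],
       [-0.01495852,  0.72686965,  0.68661252,  0.71836455],
       [ 0.        ,  0.        ,  0.        ,  1.        ]])}
{'fx': 407.4056722602476, 'fy': 407.4056722602476, 'cx': 318.85376417477886, 'cy': 249.29098319650907, 'tool_from_camera': array([[ 9.99999627e-01,  6.85688756e-04, -5.24662877e-04,
         1.09270442e-03],
       [ 4.77187343e-04, -9.45368708e-01, -3.26002727e-01,
[... 196 characters left out ...]
)}
{'time_s': 0.15, 'q': array([-1.31028317e+00,  1.81368008e-01,  1.60776682e+00,  2.32995298e-06,
        1.35379062e+00, -2.06296339e-01]), 'dq': array([-7.92916399e-04, -2.70885968e-03, -3.50623912e-03,  1.69525435e-04,
       -1.47993376e-03,  6.69297259e-05]), 'joint_efforts': array([ 7.36905713e-04, -4.45266330e+01, -3.51690030e+01, -2.45481197e-04,
        5.96269296e-03,  6.48255013e-05]), 'eef_pos': array([ 0.258741  , -0.51328539,  0.40399785]), 'eef_rot': array([-4.59092552e-04,  8.51480574e-01, -5.24385724e-01, -4.83028984e-04]), 'wrist_force': array([ 0.90922667,  0.69954848, -0.14859321]), 'torque': array([ 0.01649395, -0.00214043,  0.0084251 ]), 'opening': 0.9938328655807416}
```

View pics/top0.png

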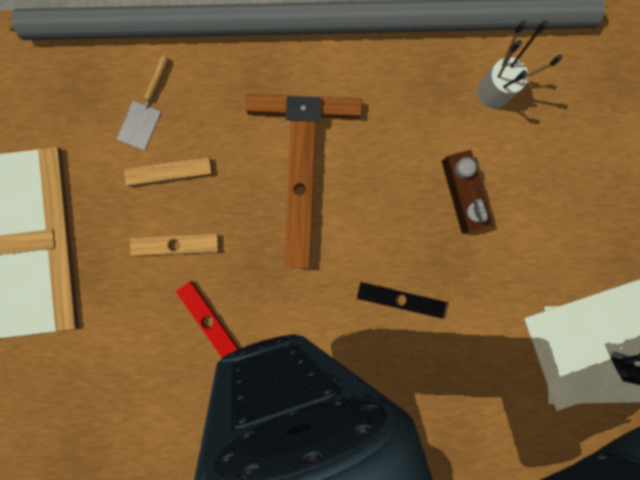

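View pics/scene0.png

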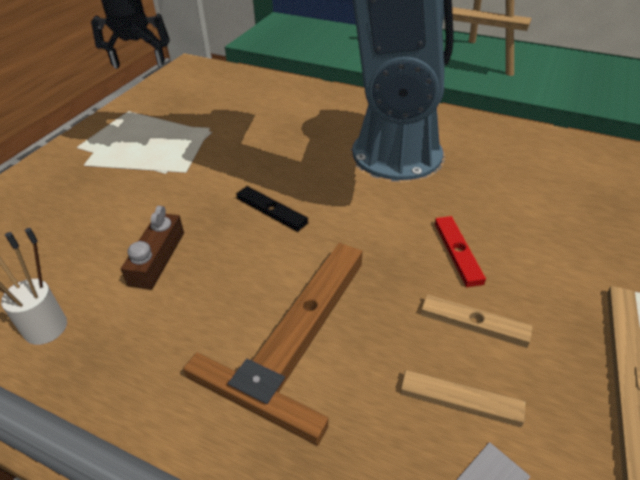

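The top view shows these candidates:
- **Bars:** pale bar with a hole (173,245), wanted. Plain pale bar (168,171), red (208,322) and black (402,299) are not.
- **Mast:** hole at (300,189).
- **Rack:** winged screw (478,210), wanted. Round knob (466,167) is not.

The scene view agrees: bar hole (477,318), mast hole (311,304), wing (158,218), knob (140,252).

Run:
```python
from h import *
np.set_printoptions(precision=4,suppress=True)
print('barhole',tri(('top0',173.5,244.5),('scene0',477,317.5)),atz('top0',173.5,244.5,.018))
print('masthole',tri(('top0',299.5,188.5),('scene0',311,304.5)),atz('top0',299.5,188.5,.04))
print('wingtop',tri(('top0',478,208),('scene0',159,211)),atz('top0',478,210,.07))
print('knob',tri(('top0',466,166),('scene0',139,246)))
# bar colour segment
im=cv2.imread('pics/top0.png')
print(atz('top0',131,245,.018),atz('top0',218,243,.018))
print('mast axis', atz('top0',298,268,.04),atz('top0',304,120,.04))
for p in [(445,157),(470,150),(494,225),(466,233)]: print('rack',atz('top0',*p,.05))
a=cv2.resize(im[215:275,110:240],None,fx=4,fy=4,interpolation=2); b=cv2.resize(im[140:245,430:510],(396,520),interpolation=2)
c=np.zeros((520,800,3),np.uint8); 
a=cv2.resize(a,(400,185)); c[:185,:400]=a; c[:,404:]=b
m=cv2.resize(im[150:230,260:340],(330,330),interpolation=2); c[188:518,:330]=m
cv2.imwrite('pics/crop0.png',c)
print(T_tool())
```

```text
barhole [0.4425 0.2893 0.014 ] [0.4427 0.2865 0.018 ]
masthole [0.5494 0.025  0.0369] [0.5495 0.0235 0.04  ]
wingtop [ 0.4964 -0.3206  0.0872] [ 0.4943 -0.3259  0.07  ]
knob [ 0.5808 -0.3043  0.0748]
[0.4436 0.3741 0.018 ] [0.4439 0.1947 0.018 ]
mast axis [0.3887 0.0297 0.04  ] [0.6898 0.0116 0.04  ]
rack [ 0.605  -0.2704  0.05  ]
rack [ 0.6181 -0.321   0.05  ]
rack [ 0.4659 -0.3635  0.05  ]
rack [ 0.4512 -0.3071  0.05  ]
[[ 0.45   -0.893  -0.0003  0.2587]
 [-0.893  -0.45    0.0013 -0.5133]
 [-0.0013 -0.0003 -1.      0.404 ]
 [ 0.      0.      0.      1.    ]]
```

View pics/crop0.png

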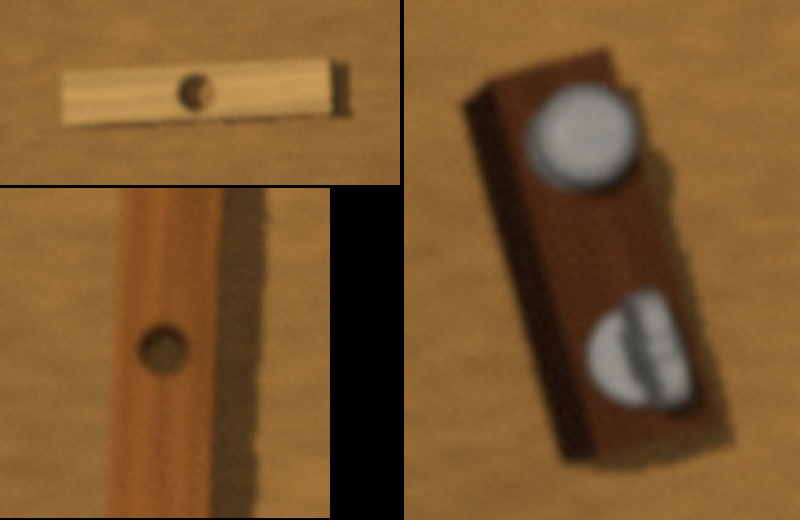

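The crop confirms the choice: the pale bar has a hole, and the winged screw sits in the nearer rack hole. I'll turn the tool square to the world, then move over the bar.

Request:
move_arm(moves=[{"roll":-10.5,"gripper":100},{"roll":-10.5},{"roll":-10.5},{"roll":-10.5},{"roll":-10.5}])

```text
validation failed for argument at $.mo...
```

Request:
move_arm(moves=[{"roll":-10.5},{"x":1.5,"y":-5.5},{"x":1.5,"y":-5.5},{"x":1.5,"y":-5.5},{"x":1.5,"y":-5.5}])

```text
validation failed for argument at $.mo...
```

Request:
move_arm(moves=[{"x":1.5,"y":-5.5},{"x":1.5,"y":-5.5},{"x":1.5,"y":-5.5},{"x":1.5,"y":-5.5},{"x":1.5,"y":-5.5}])

```text
validation failed for argument at $.mo...
```

Request:
move_arm(moves=[{"x":1.5,"y":-5.5},{"x":1.5,"y":-5.5},{"x":0.4,"y":-5.5},{"y":-5.5,"z":3},{"z":4}])

```text
validation failed for argument at $.mo...
```

Every row seems to need all five fields.

Request:
move_arm(moves=[{"gripper":100,"x":0,"y":0,"z":0,"roll":-10.5},{"gripper":100,"x":0,"y":0,"z":0,"roll":-10.5},{"gripper":100,"x":0,"y":0,"z":0,"roll":-10.5},{"gripper":100,"x":0,"y":0,"z":0,"roll":-10.5},{"gripper":100,"x":0,"y":0,"z":0,"roll":-10.5}])

```text
time_s: 0.78
eef_pos: [0.2588, -0.5134, 0.4043]
eef_rot: [-0.0, 0.996, -0.091, -0.0]
wrist_force: [0.2, -0.3, -0.0]
opening: 1.001
```

Request:
move_arm(moves=[{"gripper":100,"x":0,"y":0,"z":0,"roll":-10.5},{"gripper":100,"x":1.5,"y":-5.5,"z":0,"roll":0},{"gripper":100,"x":1.5,"y":-5.5,"z":0,"roll":0},{"gripper":100,"x":1.5,"y":-5.5,"z":0,"roll":0},{"gripper":100,"x":1.5,"y":-5.5,"z":0,"roll":0}])

```text
time_s: 1.4
eef_pos: [0.3198, -0.292, 0.4044]
eef_rot: [-0.0, 1.0, -0.003, 0.0]
wrist_force: [2.0, -0.2, 1.1]
opening: 0.998
```

Request:
move_arm(moves=[{"gripper":100,"x":1.5,"y":-5.5,"z":0,"roll":0},{"gripper":100,"x":1.5,"y":-5.5,"z":0,"roll":0},{"gripper":100,"x":1.5,"y":-5.5,"z":0,"roll":0},{"gripper":100,"x":1.5,"y":-5.5,"z":0,"roll":0},{"gripper":100,"x":1.5,"y":-5.5,"z":0,"roll":0}])

```text
time_s: 2.02
eef_pos: [0.396, -0.0172, 0.4049]
eef_rot: [0.0, 1.0, -0.002, 0.0]
wrist_force: [1.0, -0.7, 0.7]
opening: 0.999
```

Request:
move_arm(moves=[{"gripper":100,"x":1.5,"y":-5.5,"z":0,"roll":0},{"gripper":100,"x":1.5,"y":-5.5,"z":0,"roll":0},{"gripper":100,"x":0.5,"y":-5.5,"z":0,"roll":0},{"gripper":100,"x":0,"y":-5.5,"z":3,"roll":0},{"gripper":100,"x":0,"y":0,"z":4,"roll":0}])

```text
time_s: 2.65
eef_pos: [0.4317, 0.2041, 0.3347]
eef_rot: [-0.001, 1.0, 0.001, 0.001]
wrist_force: [0.6, 0.1, -0.1]
opening: 1.003
```

Run:
```python
from h import *
print(T_tool()); shot('wrist','w1'); shot('top','top1')
```

```text
[[ 0.99999593  0.00110426  0.00263237  0.43167884]
 [ 0.0011007  -0.99999848  0.00135493  0.20408436]
 [ 0.00263386 -0.00135203 -0.99999562  0.33472591]
 [ 0.          0.          0.          1.        ]]
```

View pics/w1.png

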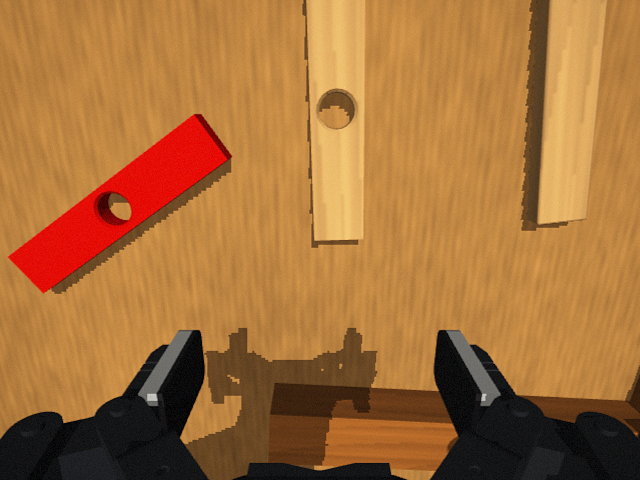

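The wrist view shows the pale bar's hole at (337,108), its near end at (338,240), and the red bar well to the left.

Run:
```python
from h import *
print(atz('w1',337,108,.018),atz('w1',338.5,241,.018))
print(tri(('w1',337,108.5),('top0',173.5,244.5),('scene0',477,317.5)))
print(atz('w1',314,240,.018),atz('w1',363,239,.018),atz('w1',309,90,.018),atz('w1',364,90,.018))
```

```text
[0.44465883 0.28778655 0.018     ] [0.44716172 0.1952896  0.018     ]
[0.44366016 0.28850674 0.01549864]
[0.42913008 0.19606834 0.018     ] [0.46514743 0.19682699 0.018     ] [0.42619844 0.29888367 0.018     ] [0.46213671 0.29891067 0.018     ]
```

Request:
move_arm(moves=[{"gripper":100,"x":0.6,"y":-4.2,"z":0,"roll":-1.6},{"gripper":100,"x":0.6,"y":-4.2,"z":0,"roll":0},{"gripper":100,"x":0,"y":0,"z":5,"roll":0},{"gripper":100,"x":0,"y":0,"z":5,"roll":0},{"gripper":100,"x":0,"y":0,"z":0,"roll":0}])

```text
time_s: 3.38
eef_pos: [0.442, 0.2835, 0.2324]
eef_rot: [0.001, 1.0, 0.011, -0.004]
wrist_force: [-0.6, 0.2, 0.4]
opening: 0.997
```

Run:
```python
from h import *
print(T_tool()); shot('wrist','w2')
```

```text
[[ 0.9997252   0.02229327 -0.00724787  0.4419554 ]
 [ 0.02227439 -0.99974832 -0.00267505  0.28353109]
 [-0.00730568  0.00251287 -0.99997016  0.23244291]
 [ 0.          0.          0.          1.        ]]
```

View pics/w2.png

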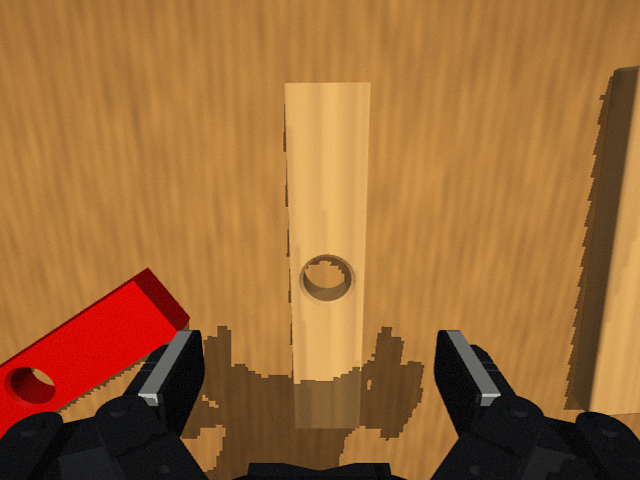

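The bar hole is at (326,277), between the jaws. The red bar's corner at (190,320) is close to the left finger, so I'll check the clearance.

Run:
```python
from h import *
print('hole',atz('w2',326,277,.018)); print('red',atz('w2',188,320,.0),atz('w2',150,268,.018),atz('w2',188,320,.018))
T=T_tool(); print(T[:3,3]+T[:3,2]*.155)
p=atz('w2',326,277,.018); print('in tool',np.linalg.inv(T)@np.r_[p,1])
```

```text
hole [0.44387719 0.28844436 0.018     ]
red [0.36811103 0.25289092 0.        ] [0.35847985 0.2910644  0.018     ] [0.37454806 0.26306003 0.018     ]
[0.44292904 0.28394528 0.07997681]
in tool [ 0.00120527 -0.00453156  0.21696997  1.        ]
```

Request:
move_arm(moves=[{"gripper":65,"x":0.1,"y":-0.4,"z":0,"roll":0},{"gripper":65,"x":0,"y":0,"z":2,"roll":0},{"gripper":65,"x":0,"y":0,"z":2,"roll":0},{"gripper":65,"x":0,"y":0,"z":1.8,"roll":0},{"gripper":65,"x":0,"y":0,"z":0,"roll":0}])

```text
time_s: 4.05
eef_pos: [0.4441, 0.2887, 0.1768]
eef_rot: [0.0, 1.0, 0.012, -0.0]
wrist_force: [-0.8, 0.1, 0.3]
opening: 0.649
```

Request:
move_arm(moves=[{"gripper":10,"x":0,"y":0,"z":0,"roll":0},{"gripper":10,"x":0,"y":0,"z":0,"roll":0},{"gripper":10,"x":0,"y":0,"z":0,"roll":0},{"gripper":10,"x":0,"y":0,"z":0,"roll":0},{"gripper":10,"x":0,"y":0,"z":0,"roll":0}])

```text
time_s: 4.68
eef_pos: [0.4449, 0.2891, 0.1781]
eef_rot: [-0.0, 1.0, 0.012, 0.001]
wrist_force: [-0.1, 0.3, 5.9]
opening: 0.402
```

Request:
move_arm(moves=[{"gripper":10,"x":0,"y":0,"z":-2,"roll":0},{"gripper":10,"x":0,"y":0,"z":-4,"roll":0},{"gripper":10,"x":0,"y":0,"z":-4,"roll":0},{"gripper":10,"x":0,"y":0,"z":-4,"roll":0},{"gripper":10,"x":0,"y":0,"z":0,"roll":4.8}])

```text
time_s: 5.3
eef_pos: [0.4452, 0.2893, 0.3209]
eef_rot: [-0.001, 1.0, -0.031, 0.004]
wrist_force: [-0.4, 0.5, -2.0]
opening: 0.406
```

Request:
move_arm(moves=[{"gripper":10,"x":2,"y":4,"z":0,"roll":0},{"gripper":10,"x":2,"y":4,"z":0,"roll":0},{"gripper":10,"x":2,"y":4,"z":0,"roll":0},{"gripper":10,"x":1,"y":4,"z":0,"roll":0},{"gripper":10,"x":0,"y":0,"z":0,"roll":0}])

```text
time_s: 5.92
eef_pos: [0.5048, 0.1225, 0.3169]
eef_rot: [0.0, 0.999, -0.032, 0.0]
wrist_force: [-0.4, 0.7, -1.7]
opening: 0.407
```

Run:
```python
from h import *
print(T_tool()); shot('wrist','w3');
```

```text
[[ 9.97939185e-01 -6.41666139e-02  1.66712372e-04  5.04790140e-01]
 [-6.41665355e-02 -9.97939108e-01 -4.39564418e-04  1.22495117e-01]
 [ 1.94574156e-04  4.27961202e-04 -9.99999889e-01  3.16872936e-01]
 [ 0.00000000e+00  0.00000000e+00  0.00000000e+00  1.00000000e+00]]
```

View pics/w3.png

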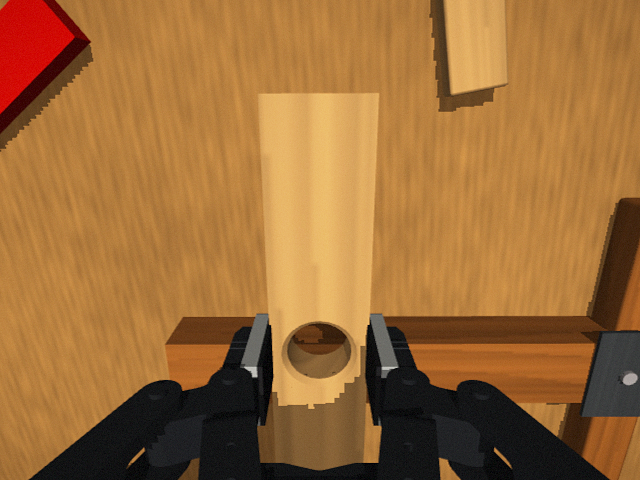

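The bar is held, with its hole rim at (319,350). The mast runs level in the image, so the bar is square to it. Next I'll refine the mast hole from the mast's edges (end at 167, top edges at rows 345 and 403).

Run:
```python
from h import *
np.set_printoptions(precision=4,suppress=True)
T=T_tool()
p=atz('w3',319.5,350,T[2,3]-.160); print('barhole tool',np.linalg.inv(T)@np.r_[p,1],p)
a,b,c,d=[atz('w3',*q,.04) for q in [(168,345),(168,403),(603,345),(590,403)]]
print(a,b,c,d)
mid=(a+b)/2; ax=np.array([.9982,-.0599,0]); 
ax=(c-a)/np.linalg.norm(c-a); print(ax, 'hole from end',mid+.16*ax)
```

```text
barhole tool [0.001  0.0018 0.16   1.    ] [0.5052 0.1219 0.1568]
[0.396  0.0571 0.04  ] [0.3869 0.0086 0.04  ] [0.6973 0.0375 0.04  ] [ 0.6958 -0.0115  0.04  ]
[ 0.9979 -0.0651 -0.    ] hole from end [0.5511 0.0225 0.04  ]
```

Request:
move_arm(moves=[{"gripper":10,"x":1.7,"y":3.1,"z":0,"roll":0},{"gripper":10,"x":1.7,"y":3.1,"z":0,"roll":0},{"gripper":10,"x":1.8,"y":3.2,"z":2,"roll":0},{"gripper":10,"x":0,"y":0,"z":4,"roll":0},{"gripper":10,"x":0,"y":0,"z":0,"roll":0}])

```text
time_s: 6.6
eef_pos: [0.5487, 0.0289, 0.2537]
eef_rot: [-0.001, 1.0, -0.03, -0.004]
wrist_force: [-0.1, 1.3, -0.9]
opening: 0.403
```

Run:
```python
from h import *
print(T_tool()); shot('wrist','w4');shot('scene','s4');shot('top','t4')
w=cv2.imread('pics/w4.png')[280:460,200:440]; s=cv2.imread('pics/s4.png')[220:400,190:430]
cv2.imwrite('pics/c4.png',np.hstack([cv2.resize(w,(400,300),interpolation=2),cv2.resize(s,(400,300),interpolation=2)]))
```

```text
[[ 0.99818577 -0.05973008 -0.00758183  0.54867112]
 [-0.05971959 -0.99821391  0.0016027   0.028934  ]
 [-0.00766402 -0.00114701 -0.99996997  0.2536954 ]
 [ 0.          0.          0.          1.        ]]
```

View pics/c4.png

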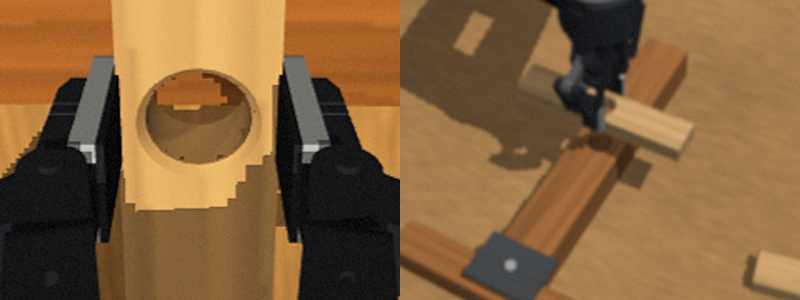

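Request:
move_arm(moves=[{"gripper":10,"x":0,"y":0,"z":0,"roll":0},{"gripper":10,"x":0,"y":0,"z":0,"roll":0}])

```text
time_s: 7.0
eef_pos: [0.5509, 0.0282, 0.258]
eef_rot: [0.0, 1.0, -0.03, 0.001]
wrist_force: [0.2, 0.1, -0.7]
opening: 0.404
```

Request:
move_arm(moves=[{"gripper":10,"x":-0.1,"y":0.2,"z":1.5,"roll":0},{"gripper":10,"x":0,"y":0,"z":1.2,"roll":0},{"gripper":10,"x":0,"y":0,"z":0.8,"roll":0},{"gripper":10,"x":0,"y":0,"z":0.3,"roll":0},{"gripper":10,"x":0,"y":0,"z":0,"roll":0}])

```text
time_s: 7.62
eef_pos: [0.5494, 0.0259, 0.2186]
eef_rot: [-0.0, 1.0, -0.03, -0.0]
wrist_force: [0.1, 0.2, -0.1]
opening: 0.4
```

Request:
move_arm(moves=[{"gripper":10,"x":0,"y":0,"z":0.1,"roll":0},{"gripper":55,"x":0,"y":0,"z":0,"roll":0},{"gripper":65,"x":0,"y":0,"z":0,"roll":0},{"gripper":65,"x":0,"y":0,"z":0,"roll":0},{"gripper":65,"x":0,"y":0,"z":-2,"roll":0}])

```text
time_s: 8.25
eef_pos: [0.5485, 0.026, 0.2364]
eef_rot: [-0.0, 1.0, -0.03, -0.002]
wrist_force: [0.6, 0.5, -0.6]
opening: 0.656
```

Request:
move_arm(moves=[{"gripper":100,"x":0,"y":0,"z":-5,"roll":0},{"gripper":100,"x":0,"y":0,"z":-5,"roll":0},{"gripper":100,"x":0,"y":0,"z":0,"roll":0},{"gripper":100,"x":0,"y":0,"z":0,"roll":0}])

```text
time_s: 8.75
eef_pos: [0.5491, 0.026, 0.3374]
eef_rot: [-0.0, 1.0, -0.03, -0.0]
wrist_force: [-0.5, 0.2, -0.5]
opening: 0.999
```

Run:
```python
from h import *
print(T_tool()); shot('wrist','w5');shot('scene','s5')
```

```text
[[ 9.98181622e-01 -6.02776266e-02 -2.38601222e-04  5.49127798e-01]
 [-6.02776067e-02 -9.98181648e-01  8.99991319e-05  2.59736491e-02]
 [-2.43592295e-04 -7.54531688e-05 -9.99999967e-01  3.37421536e-01]
 [ 0.00000000e+00  0.00000000e+00  0.00000000e+00  1.00000000e+00]]
```

View pics/w5.png

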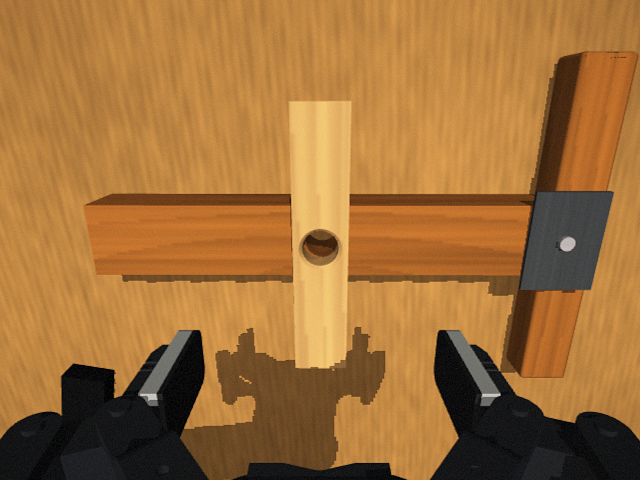

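The bar lies flat and square on the mast, hole at (320,247), with the mast's dark hole visible inside it. Now checking that in numbers.

Run:
```python
from h import *
np.set_printoptions(precision=4,suppress=True)
print('bar hole',atz('w5',320,247,.058))
a,b,c=[atz('w5',*q,.04) for q in [(86.5,205),(97,274),(531,206)]]
ax=(c-a)/np.linalg.norm(c-a); print(a,b,ax,(a+b)/2+.16*ax, 'lower-edge w',np.linalg.norm(a-b))
e=[atz('w5',*q,.058) for q in [(320,101),(321.5,367)]]; print(e,sum(e)/2)
im=cv2.imread('pics/w5.png',0)
print('row247',im[247,292:350]); print('col320',im[220:276,320]); print('row238',im[240,292:350])
```

```text
bar hole [0.55   0.0247 0.058 ]
[0.3962 0.0576 0.04  ] [0.3914 0.0081 0.04  ] [ 0.998  -0.0631  0.    ] [0.5535 0.0228 0.04  ] lower-edge w 0.049690843377905115
[array([0.5553, 0.1128, 0.058 ]), array([ 0.5456, -0.0659,  0.058 ])] [0.5504 0.0235 0.058 ]
row247 [155 184 183 183 183 182 170 142 127 119  76  61  94 101 108  74  60  55
  58  53  55  62  62  59  65  65  69  71  67  68  68  53  59  68  68  64
  54  40  41  43  39  38  36  49  69  78 102 141 148 154 177 186 190 197
 195 200 153 123]
col320 [195 194 192 196 196 195 197 196 191 111 111  82  78  81  80  78  79  83
  83  75  45  35  32  36  39  46  70  67  69  67  63  65  57  56  64  65
  83 117 117 119 119 114 109 113 110 131 195 193 191 186 189 189 189 189
 192 189]
row238 [157 186 183 183 178 181 178 186 182 143 124 113  69  37  31  27  36  33
  37  38  40  32  36  39  38  37  37  42  45  44  45  46  42  41  34  33
  44  40  41  37  42  41  40  38  75  97 124 149 175 184 188 187 190 190
 196 196 165 126]
```

The bar's hole is within about 3 mm of the mast's hole and square to it. Now for the screw: move above it and turn the jaws across the wing's flats.

Request:
move_arm(moves=[{"gripper":100,"x":-0.5,"y":5,"z":0,"roll":0},{"gripper":100,"x":-0.5,"y":5,"z":0,"roll":0},{"gripper":100,"x":-0.5,"y":5,"z":0,"roll":0},{"gripper":100,"x":-0.5,"y":5,"z":0,"roll":0},{"gripper":100,"x":-0.5,"y":5,"z":0,"roll":0}])

```text
time_s: 9.48
eef_pos: [0.5085, -0.2234, 0.336]
eef_rot: [-0.001, 1.0, -0.03, -0.001]
wrist_force: [-0.4, 0.4, -0.6]
opening: 1.004
```

Request:
move_arm(moves=[{"gripper":100,"x":-0.5,"y":5,"z":0,"roll":0},{"gripper":100,"x":-0.5,"y":5,"z":0,"roll":0},{"gripper":100,"x":0,"y":0,"z":0,"roll":10.3},{"gripper":100,"x":0,"y":0,"z":0,"roll":10.3},{"gripper":100,"x":0,"y":0,"z":0,"roll":10.3}])

```text
time_s: 10.1
eef_pos: [0.4929, -0.3213, 0.3356]
eef_rot: [-0.001, 0.954, -0.298, -0.002]
wrist_force: [-0.3, -0.0, -0.1]
opening: 1.001
```

Request:
move_arm(moves=[{"gripper":100,"x":0,"y":0,"z":0,"roll":10.3},{"gripper":100,"x":0,"y":0,"z":0,"roll":10.3},{"gripper":100,"x":0,"y":0,"z":0,"roll":10.3},{"gripper":100,"x":0,"y":0,"z":0,"roll":10.3},{"gripper":100,"x":0,"y":0,"z":0,"roll":0}])

```text
time_s: 10.72
eef_pos: [0.4931, -0.3211, 0.336]
eef_rot: [-0.0, 0.791, -0.612, -0.001]
wrist_force: [0.8, 0.2, 0.1]
opening: 1.001
```

Run:
```python
from h import *
print(T_tool()); shot('wrist','w6')
```

```text
[[ 0.25097084 -0.96799235 -0.00210776  0.49307293]
 [-0.96799128 -0.25097512  0.00209265 -0.32105192]
 [-0.00255466  0.0015151  -0.99999559  0.33603828]
 [ 0.          0.          0.          1.        ]]
```

View pics/w6.png

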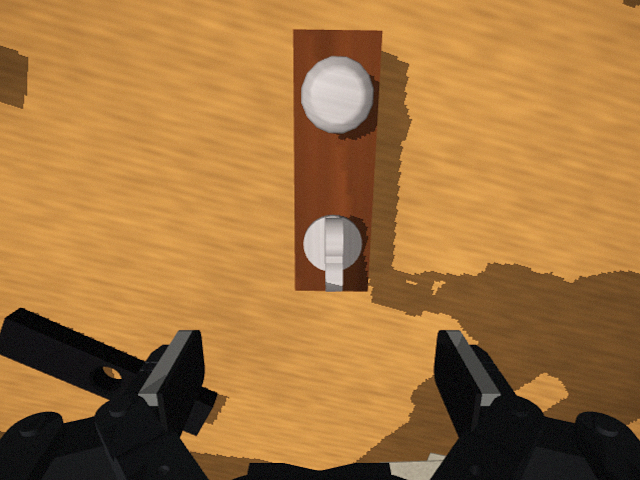

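The winged screw's collar is at (333,243), with its wing upright in the image and aligned with the jaws. The round-knob screw is at (337,94), well clear.

Run:
```python
from h import *
np.set_printoptions(precision=4,suppress=True)
T=np.load('pics/w6.npz'); t=T_tool(); I=np.linalg.inv(t)
for n,u,v,z in [('collar',333,243,.054),('wing',334.5,243,.08),('wing2',334.5,285,.07),('rackTL',293.5,30,.05),('TR',382,31,.05),('BL',295.5,290,.05),('BR',368,291,.05),('black',215,400,0)]:
    p=atz('w6',u,v,z); print(n,p,(I@np.r_[p,1])[:3])
print(tri(('w6',334,235),('top0',479.5,209),('scene0',159,214)))
```

```text
collar [ 0.4969 -0.3301  0.054 ] [ 0.0103 -0.0017  0.2823]
wing [ 0.5052 -0.3279  0.08  ] [ 0.0102 -0.0102  0.2563]
wing2 [ 0.4753 -0.3364  0.07  ] [0.0109 0.0208 0.2663]
rackTL [ 0.6108 -0.2766  0.05  ] [-0.0127 -0.1254  0.2862]
TR [ 0.6226 -0.3245  0.05  ] [ 0.0366 -0.1248  0.2861]
BL [ 0.4565 -0.3146  0.05  ] [-0.015   0.0334  0.2864]
BR [ 0.4682 -0.3629  0.05  ] [0.0347 0.0343 0.2863]
black [ 0.3084 -0.2719  0.    ] [-0.0936  0.1659  0.3367]
[ 0.4994 -0.3266  0.0745]
```

Request:
move_arm(moves=[{"gripper":70,"x":1.0,"y":-0.1,"z":0,"roll":0},{"gripper":70,"x":0,"y":0,"z":4,"roll":0},{"gripper":70,"x":0,"y":0,"z":4,"roll":0},{"gripper":70,"x":0,"y":0,"z":2,"roll":0},{"gripper":70,"x":0,"y":0,"z":0,"roll":0}])

```text
time_s: 11.4
eef_pos: [0.4965, -0.3307, 0.2363]
eef_rot: [-0.0, 0.791, -0.612, -0.002]
wrist_force: [-0.7, 0.0, 1.0]
opening: 0.698
```

Request:
move_arm(moves=[{"gripper":35,"x":0,"y":0,"z":0,"roll":0},{"gripper":35,"x":0,"y":0,"z":0,"roll":0},{"gripper":35,"x":0,"y":0,"z":0,"roll":0}])

```text
time_s: 11.78
eef_pos: [0.4972, -0.3311, 0.239]
eef_rot: [0.0, 0.79, -0.613, 0.001]
wrist_force: [-0.1, 0.1, -0.5]
opening: 0.348
```

Run:
```python
from h import *
print(T_tool()); shot('wrist','w7')
```

```text
[[ 0.24961512 -0.968344    0.00148315  0.49720935]
 [-0.96834347 -0.24961724 -0.00147138 -0.33105598]
 [ 0.00179502 -0.00106892 -0.99999782  0.23899443]
 [ 0.          0.          0.          1.        ]]
```

View pics/w7.png

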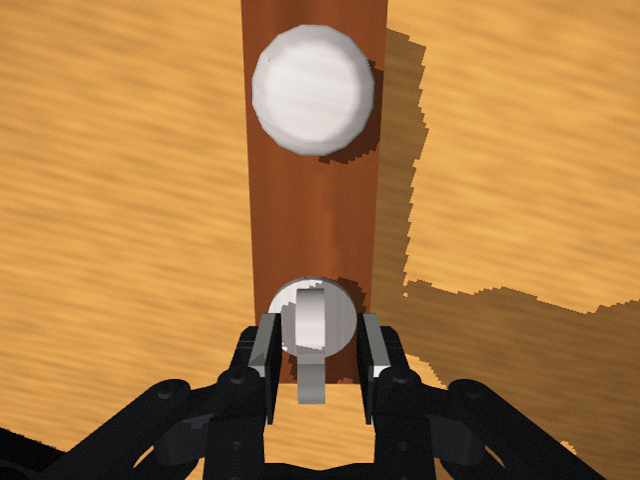

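The wing stands between the pads at about (311,335), roughly 2 mm left of the jaw centre. I'll centre, lower slightly and grip.

Request:
move_arm(moves=[{"gripper":35,"x":-0.2,"y":0,"z":0.4,"roll":0},{"gripper":35,"x":0,"y":0,"z":0,"roll":0},{"gripper":0,"x":0,"y":0,"z":0,"roll":0},{"gripper":0,"x":0,"y":0,"z":0,"roll":0},{"gripper":0,"x":0,"y":0,"z":0,"roll":0}])

```text
time_s: 12.45
eef_pos: [0.4964, -0.3289, 0.2338]
eef_rot: [-0.0, 0.79, -0.613, 0.0]
wrist_force: [-0.5, 0.3, 0.5]
opening: 0.102
```

Request:
move_arm(moves=[{"gripper":0,"x":0,"y":0,"z":0,"roll":0},{"gripper":0,"x":0,"y":0,"z":0,"roll":0}])

```text
time_s: 12.7
eef_pos: [0.4964, -0.3289, 0.2338]
eef_rot: [0.0, 0.79, -0.613, 0.0]
wrist_force: [-0.2, 0.4, 0.5]
opening: 0.105
```

Run:
```python
from h import *
np.set_printoptions(precision=4,suppress=True)
t=np.load('pics/w7.npz')
import json
print('screw collar (w7)',atz('w7',313,317,.054)); T=T_tool(); print(T)
print('in tool now',np.linalg.inv(T)@np.r_[atz('w7',313,317,.054),1])
```

```text
screw collar (w7) [ 0.4978 -0.3299  0.054 ]
[[ 0.2495 -0.9684  0.0001  0.4964]
 [-0.9684 -0.2495 -0.0001 -0.3289]
 [ 0.0001 -0.     -1.      0.2338]
 [ 0.      0.      0.      1.    ]]
in tool now [ 0.0014 -0.0011  0.1798  1.    ]
```

Request:
move_arm(moves=[{"gripper":0,"x":0,"y":0,"z":-2,"roll":0},{"gripper":0,"x":0,"y":0,"z":-4,"roll":0},{"gripper":0,"x":0,"y":0,"z":-4,"roll":0},{"gripper":0,"x":0,"y":0,"z":-2,"roll":0},{"gripper":0,"x":0,"y":0,"z":0,"roll":0}])

```text
time_s: 13.32
eef_pos: [0.4968, -0.3292, 0.3571]
eef_rot: [0.0, 0.79, -0.613, 0.003]
wrist_force: [-0.3, 0.5, 0.0]
opening: 0.105
```

Request:
move_arm(moves=[{"gripper":0,"x":-3.0,"y":-1.3,"z":0,"roll":0},{"gripper":0,"x":-4.2,"y":-1.8,"z":0,"roll":0},{"gripper":0,"x":-4.2,"y":-1.8,"z":0,"roll":0},{"gripper":0,"x":-4.2,"y":-1.8,"z":0,"roll":0},{"gripper":0,"x":-4.2,"y":-1.8,"z":0,"roll":0}])

```text
time_s: 13.95
eef_pos: [0.5289, -0.1143, 0.3527]
eef_rot: [0.0, 0.79, -0.613, -0.001]
wrist_force: [0.6, -0.8, 0.7]
opening: 0.103
```

Request:
move_arm(moves=[{"gripper":0,"x":-4.2,"y":-1.8,"z":0,"roll":0},{"gripper":0,"x":-4.2,"y":-1.8,"z":0,"roll":0},{"gripper":0,"x":-3,"y":-1.2,"z":0,"roll":0},{"gripper":0,"x":0,"y":0,"z":0,"roll":0},{"gripper":0,"x":0,"y":0,"z":0,"roll":0}])

```text
time_s: 14.58
eef_pos: [0.547, 0.0062, 0.3531]
eef_rot: [0.0, 0.79, -0.612, -0.0]
wrist_force: [-0.3, 0.2, -0.2]
opening: 0.103
```

Run:
```python
from h import *
print(T_tool()); shot('wrist','w8'); shot('scene','s8')
w=cv2.imread('pics/w8.png')[200:440,160:480]; s=cv2.imread('pics/s8.png')[180:360,190:430]
cv2.imwrite('pics/c8.png',np.hstack([cv2.resize(w,(400,300),interpolation=2),cv2.resize(s,(400,300),interpolation=2)]))
```

```text
[[ 2.49749784e-01 -9.68309521e-01 -1.31025708e-03  5.47031771e-01]
 [-9.68310397e-01 -2.49749749e-01 -1.92952613e-04  6.15274682e-03]
 [-1.40398525e-04  1.31692543e-03 -9.99999123e-01  3.53079780e-01]
 [ 0.00000000e+00  0.00000000e+00  0.00000000e+00  1.00000000e+00]]
```

View pics/c8.png

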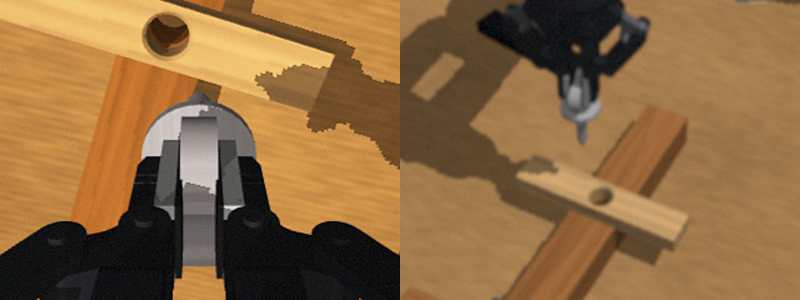

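The screw hangs upright in the jaws: collar centred at column 319, shank tip near (320,275). The bar hole is at about (293,228).

Run:
```python
from h import *
np.set_printoptions(precision=4,suppress=True)
T=T_tool(); I=np.linalg.inv(T); z=T[2,3]
h=atz('w8',293,228,.058); print('hole',h,I@np.r_[h,1])
for n,u,v,d in [('tip',320,274.5,.226),('collar far edge',319.2,283,.176)]:
    p=atz('w8',u,v,z-d); print(n,p,I@np.r_[p,1])
```

```text
hole [0.5506 0.0237 0.058 ] [-0.0168 -0.008   0.2954  1.    ]
tip [0.5503 0.0051 0.1274] [ 0.0011 -0.0031  0.226   1.    ]
collar far edge [0.5669 0.0099 0.1774] [ 0.0006 -0.0204  0.176   1.    ]
```

Request:
move_arm(moves=[{"gripper":0,"x":-1.75,"y":-0.7,"z":0,"roll":0},{"gripper":0,"x":0,"y":0,"z":3,"roll":0},{"gripper":0,"x":0,"y":0,"z":2,"roll":0},{"gripper":0,"x":0,"y":0,"z":0,"roll":0},{"gripper":0,"x":0,"y":0,"z":0,"roll":0}])

```text
time_s: 15.3
eef_pos: [0.5502, 0.0252, 0.3046]
eef_rot: [-0.0, 0.79, -0.613, 0.0]
wrist_force: [-0.5, 0.1, -0.6]
opening: 0.102
```

Request:
move_arm(moves=[{"gripper":0,"x":0.1,"y":0,"z":1,"roll":0},{"gripper":0,"x":0,"y":0,"z":1,"roll":0},{"gripper":0,"x":0,"y":0,"z":1,"roll":0},{"gripper":0,"x":0,"y":0,"z":0,"roll":0}])

```text
time_s: 15.8
eef_pos: [0.5494, 0.0243, 0.2724]
eef_rot: [0.001, 0.79, -0.613, -0.001]
wrist_force: [0.3, 0.3, -0.6]
opening: 0.107
```

The tip is about 18 mm into the hole with no contact force, so I'll go on down.

Request:
move_arm(moves=[{"gripper":0,"x":0,"y":0,"z":1,"roll":0},{"gripper":0,"x":0,"y":0,"z":1,"roll":0},{"gripper":0,"x":0,"y":0,"z":0.8,"roll":0},{"gripper":0,"x":0,"y":0,"z":0.2,"roll":0},{"gripper":0,"x":0,"y":0,"z":0,"roll":0}])

```text
time_s: 16.42
eef_pos: [0.55, 0.0242, 0.2436]
eef_rot: [0.0, 0.79, -0.613, -0.0]
wrist_force: [-0.5, 0.1, -0.5]
opening: 0.1
```

Request:
move_arm(moves=[{"gripper":0,"x":0,"y":0,"z":0.1,"roll":0},{"gripper":0,"x":0,"y":0,"z":0.1,"roll":0},{"gripper":0,"x":0,"y":0,"z":0,"roll":0},{"gripper":0,"x":0,"y":0,"z":0,"roll":0}])

```text
time_s: 16.92
eef_pos: [0.55, 0.0242, 0.2419]
eef_rot: [-0.0, 0.79, -0.613, 0.0]
wrist_force: [-0.4, -0.2, -0.3]
opening: 0.1
```

Request:
move_arm(moves=[{"gripper":15,"x":0,"y":0,"z":0,"roll":0},{"gripper":30,"x":0,"y":0,"z":0,"roll":0},{"gripper":60,"x":0,"y":0,"z":0,"roll":0},{"gripper":60,"x":0,"y":0,"z":0,"roll":0},{"gripper":60,"x":0,"y":0,"z":0,"roll":0}])

```text
time_s: 17.55
eef_pos: [0.55, 0.0242, 0.2418]
eef_rot: [-0.0, 0.79, -0.613, 0.0]
wrist_force: [-0.0, 0.2, 0.0]
opening: 0.604
```

Request:
move_arm(moves=[{"gripper":60,"x":0,"y":0,"z":-2,"roll":0},{"gripper":60,"x":0,"y":0,"z":-4,"roll":0},{"gripper":60,"x":0,"y":0,"z":-4,"roll":0},{"gripper":60,"x":0,"y":0,"z":-2,"roll":0},{"gripper":60,"x":0,"y":0,"z":0,"roll":0}])

```text
time_s: 18.18
eef_pos: [0.5505, 0.0241, 0.3636]
eef_rot: [-0.001, 0.79, -0.613, 0.002]
wrist_force: [0.5, -0.5, 1.1]
opening: 0.603
```

Run:
```python
from h import *
print(T_tool()); shot('wrist','w9'); shot('scene','s9')
w=cv2.imread('pics/w9.png')[90:390,120:520]; s=cv2.imread('pics/s9.png')[180:360,190:430]
cv2.imwrite('pics/c9.png',np.hstack([w,cv2.resize(s,(400,300),interpolation=2)]))
```

```text
[[ 2.49520856e-01 -9.68361008e-01  4.03729677e-03  5.50538289e-01]
 [-9.68367963e-01 -2.49525553e-01 -6.96797735e-04  2.41422106e-02]
 [ 1.68216047e-03 -3.73572329e-03 -9.99991607e-01  3.63649344e-01]
 [ 0.00000000e+00  0.00000000e+00  0.00000000e+00  1.00000000e+00]]
```

View pics/c9.png

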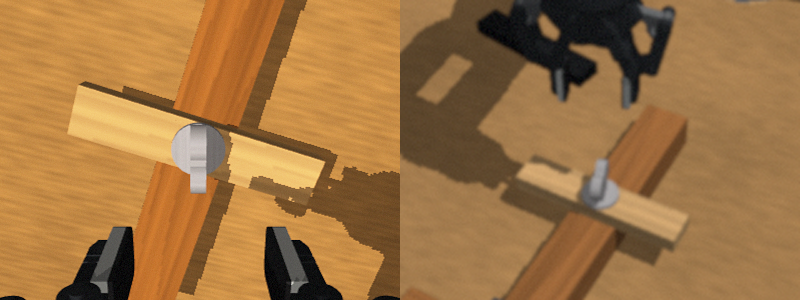

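The thumbscrew stands upright with its collar flat on the crossbar, at (318,239) in the full wrist view. The bar is square across the mast and the gripper is well clear, so I'll do one numeric check and hand in.

Run:
```python
from h import *
print(atz('w9',318.5,239.5,.062), tri(('w9',318.5,239.5),('s9',190+200*.6,180+193*.6)))
print(ctrl.hand_in())
```

```text
[0.55006211 0.02240544 0.062     ] [0.54758831 0.02305757 0.05649078]
the job is handed in; nothing more can be done
None
```

I laid the pale crossbar with the hole across the mast, then dropped the winged thumbscrew through both holes, let go, and handed the job in at about 18 s of the 58 s allowed. `hand_in` gives no verdict, so the result rests on my own checks below.

- **Crossbar:** Its hole measured (0.550, 0.025). The mast's hole came out between (0.5495, 0.0235) and (0.5535, 0.023) across the different views. That puts the centres about 1–4 mm apart against a limit of 13–15 mm. The bar is square to the mast within about 1°.
- **Thumbscrew:** The last pictures show it upright with its collar on the crossbar, at about (0.549, 0.023), which is within about 6 mm of the mast hole's axis even at worst (limit 10 mm). The gripper was about 12 cm above it.
- **Disagreement:** The collar's height came out at 56 mm from two views, where the collar's top should be at 62 mm. I put this down to picking the pixel by eye in the coarse scene view, and did not measure it again. In the picture the collar looks flat on the bar. The gripper was also at the height for a seated collar when it opened, although no contact force registered there.
- **Forces:** The highest wrist force I saw was about 6 N, while gripping the bar. The force was read only at the end of each move.

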